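File the fired glaze test tiles on the rack and lock them with the rod

TASK

Stand every test tile from the kiln shelf upright in the channel of the wooden tile rack, faces towards the rack's ends so that their holes line up. Then take the steel rod with the flat wooden grip out of the tool crate and push it through the hole in one end of the rack, through every tile and out of the hole at the other end, right home so that its grip comes up against the rack. Leave the other tools in the crate, and do not disturb the jars, bowl and cup on the bench.

Things in the scene. Friction and masses are not known exactly. Their poses are not given: they have to be found in the camera images.
- tile0: buff stoneware glaze test tile, one of three to five alike (None if absent): an inverted T, upright plate 50 mm wide (x), 8 thick (y), 75 tall in all, on the middle of a foot 50 (x) by 36 (y) by 8 mm thick; front and back alike. Origin: centre of the foot's underside, z up. 0.1 kg. Starts standing on the kiln shelf
- tile0_hole (a point): centre of that tile's 15 mm round hole, through the plate along its y, 55 mm above the underside
- tile1: buff stoneware glaze test tile, one of three to five alike (None if absent): an inverted T, upright plate 50 mm wide (x), 8 thick (y), 75 tall in all, on the middle of a foot 50 (x) by 36 (y) by 8 mm thick; front and back alike. Origin: centre of the foot's underside, z up. 0.1 kg. Starts standing on the kiln shelf
- tile1_hole (a point): centre of that tile's 15 mm round hole, through the plate along its y, 55 mm above the underside
- tile2: buff stoneware glaze test tile, one of three to five alike (None if absent): an inverted T, upright plate 50 mm wide (x), 8 thick (y), 75 tall in all, on the middle of a foot 50 (x) by 36 (y) by 8 mm thick; front and back alike. Origin: centre of the foot's underside, z up. 0.1 kg. Starts standing on the kiln shelf
- tile2_hole (a point): centre of that tile's 15 mm round hole, through the plate along its y, 55 mm above the underside
- tile3: buff stoneware glaze test tile, one of three to five alike (None if absent): an inverted T, upright plate 50 mm wide (x), 8 thick (y), 75 tall in all, on the middle of a foot 50 (x) by 36 (y) by 8 mm thick; front and back alike. Origin: centre of the foot's underside, z up. 0.1 kg. Starts standing on the kiln shelf
- tile3_hole (a point): centre of that tile's 15 mm round hole, through the plate along its y, 55 mm above the underside
- tile4: buff stoneware glaze test tile, one of three to five alike (None if absent): an inverted T, upright plate 50 mm wide (x), 8 thick (y), 75 tall in all, on the middle of a foot 50 (x) by 36 (y) by 8 mm thick; front and back alike. Origin: centre of the foot's underside, z up. 0.1 kg. Starts standing on the kiln shelf
- tile4_hole (a point): centre of that tile's 15 mm round hole, through the plate along its y, 55 mm above the underside
- kiln_shelf: fixed pale slab, 110 mm (x) by 340 mm (y) by 12 mm thick, on which the tiles stand in a loose row along its y; origin at the centre of its underside
- rack: fixed wooden rack, origin under its base's centre. Base 80 (x) by 239 (y) by 16 mm thick; at each y end a cheek 12 mm thick, 80 wide, its top 96 mm above the bench. Between them a channel along y, 215 long, 56 wide, between rails 10 mm high: up to five tiles stand in it on the base (16 mm above the bench), faces to the cheeks (tile y along rack y, either way round)
- rack_hole_left (a point): centre of the 13 mm hole through the cheek at the rack's +y end (the crate's side), on the cheek's outer face, 71 mm above the bench; the holes run along rack y and line up with the holes of tiles standing in the middle of the channel
- rack_hole_right (a point): the same for the 13 mm hole at the rack's -y end, on the cheek's outer face
- crate: fixed open grey plastic tool crate, 206 mm (x) by 352 mm (y), 45 mm high, walls and floor 6 mm thick; origin at the centre of its underside
- rod: steel rod 8 mm thick with a flat dark wooden grip. Origin on its axis at the shoulder where the grip begins; x runs along the steel to the tip at x = 256 mm (last 6 mm tapered). Grip back to x = -50 mm, 22 mm wide (y), 9 mm thick (z), too wide for the holes. 0.09 kg. Starts flat on the crate's floor along the crate's length, grip at its +y end, axis 4.5 mm above the floor
- brush: flat glaze brush, 184 by 20 by 10 mm, in the crate, at its -x side; belongs in the crate
- wood_knife: flat wooden modelling knife, 148 by 18 by 6 mm, in the crate, at its +x side; belongs in the crate. Origin under the middle of its 120 mm wide part
- kiln_post: pale square kiln post, 26 by 65 by 26 mm, in the crate beside the steel of the rod; belongs in the crate
- rib: round wooden rib (disc), 44 mm across, 6 mm thick, in the crate beside the steel of the rod; belongs in the crate
- glaze_jar: glass jar with a black cap, 68 mm across, 100 mm tall, bystander on the bench
- small_jar: amber jar, 54 mm across, 75 mm tall, bystander on the bench
- test_bowl: small buff bowl, 96 mm across, 42 mm tall, bystander on the bench
- bisque_cup: terracotta cup, 72 mm across, 80 mm tall, bystander on the bench
There are look-alikes about, which are no part of the job. What is shaped like the brush but purple is not meant.

How it is judged:
By the outcome, as a careful person would: the job done as asked, in the order asked, and still so for the second after the job is handed in, with the robot touching nothing.
Of tile0, tile1, tile2, tile3, tile4 only 3 to 5 are there at a start; the rules pass over those that are not, and their reading is None.
At some moment in a run one of tile0, tile1, tile2, tile3, tile4, rod may be knocked a few centimetres aside while the robot is not near it.
It also fails if it takes over 210 s, if anything falls off the work surface, if the arm or the gripper's body presses on something with over 40 N, if the wrist force passes 120 N, or if a joint passes its speed limit or range.

ROBOT

A 6-joint arm with a two-finger parallel gripper is mounted at the origin on the work surface. World frame = base frame: x ahead of the robot, y to its left, z up, the work surface at z = 0. Lengths are in mm, angles in rad, forces in N, time in s.
With the tool pointing down it reaches from about 375 to 975 mm from the base axis. Payload 3.8 kg.
Tool frame: the origin (TCP) lies on the centre line of the jaws, within the pads' length; the fingertips stand 17 mm ahead of it and the grasp point (between the pads) lies 2 mm behind it; z points along the fingers, y is the line along which they close (so a half turn about z gives the same grasp; the last joint's range is limited). The gripper opens to 88 mm and grips with 3 to 60 N. Pads are 18 mm wide; open, the fingers measure 123 mm over their backs; the gripper's body (75 mm by 187 mm) begins 45 mm behind the grasp point.
Start: joints at [-1.304, 0.264, 1.604, -0, 1.274, -0.037], TCP at [201.92, -644.086, 255.706] pointing down, gripper open.
Joint ranges: [-2.63, 2.63], [-0.94, 2.18], [0.31, 2.57], [-1.31, 4.45], [0, 2.66], [-2.55, 2.55]. Speed limits (rad/s): [2.57, 2.57, 3.14, 3.14, 3.14, 3.14].

INTERFACE

Orientations are given as [roll, pitch, yaw] about the fixed x, y, z axes, in that order (R = Rz(yaw) Ry(pitch) Rx(roll)).
In Python, from cell import arm gives the robot as it stands.
- The arm moves only by the shell command python3 -m pendant 'ROWS' [FORCE]. ROWS is JSON, a list of rows, each a list of 3 entries, a list of its own where there are three numbers: the turn, a rotation vector about the tool's x, y, z in degrees, then the shift along the tool's x, y, z in mm, then the finger opening in mm, from 0 to 88.1. A call has 1 to 10 rows; each row shifts and turns the commanded pose from where the row before left it, along the tool's axes as they then stand; what a row does not reach is not made up. A row lasts 1/10 s, in which the tool goes at most 50 mm and 8.59 degrees, less where a joint would pass 70% of its speed; a pose out of reach is approached as far as the arm can. A call is refused whole if a number of a shift passes 50 or a number of a turn 8.59, either way. A call with a gripper value outside its range is refused whole. The fingers move at their own pace and stop on an object; FORCE is the grip in N (left out, the last holds). Time passes only in rows, so rows that do not move let the fingers close. It gives the time, the measured TCP pose, the force, the opening and the grip force at its end, in the units of the state.
- arm.get_obs(): the state, without advancing time (a new reading comes with each control period).
- arm.capture(name): name is "side" or "top"; returns a dict with "color" (420x560x3 uint8, blue, green, red), "K" (3x3 intrinsics, pixels), "dist" ([k1, k2, p1, p2, k3] as OpenCV has them; the pictures are not rectified), "xyz" and "attitude" of the camera in the world. Camera axes: x right, y up, looking along -z (the intrinsics and any distortion apply to the point x, -y, -z); pixel columns grow to the right and rows downward; lengths in mm; the calibration is good to about 2 mm. A picture is of the moment at which its call begins. There is no depth.
- arm.hand_in(): hands the job in; it is judged then, once.
The state is a dict: "time": time; "joint_positions": joint angles; "dq": joint speeds; "effort": joint torques, N m; "position": TCP position; "orientation": TCP orientation; "wrist_force": force on the tool from outside, world axes, zero at the start; "ft_torque": the same for the moment, N m; "gripper_width": finger opening in mm; "finger_force": force on a finger pad.
Only numpy, scipy, OpenCV 4.12 (cv2) and the standard library are available. Lean on these libraries where they do the work, as an engineer would, in place of code of your own. Each camera call takes 0.05 s, during which the arm holds its last target. There are 200 camera calls.

## Working session

There is one attempt and no reset: what is moved stays moved. The work goes in short steps, Python scripts to look and compute and a shell command to move; the robot and the scene stay as the last step left them, time stands still between calls to the robot, and variables do not carry over. Pictures are saved under pics/ and viewed, at most 14 in all, crops included, and the job is handed in when it is done.

```bash
ls; mkdir -p pics
cat > h.py <<'E'
import numpy as np,cv2
from scipy.spatial.transform import Rotation as R
from cell import arm
def cap(n,f=None):
    c=arm.capture(n)
    if f: cv2.imwrite('pics/'+f,c['color'])
    return c
def ray(c,uv):
    p=cv2.undistortPoints(np.array([[uv]],float),np.array(c['K']),np.array(c['dist']))[0,0]
    d=R.from_euler('xyz',c['attitude']).apply([p[0],-p[1],-1]); return np.array(c['xyz']),d
def onz(c,uv,z):
    o,d=ray(c,uv); return o+d*(z-o[2])/d[2]
def proj(c,P):
    q=R.from_euler('xyz',c['attitude']).inv().apply(np.atleast_2d(P)-np.array(c['xyz']))*[1,-1,-1]
    return cv2.projectPoints(q,np.zeros(3),np.zeros(3),np.array(c['K']),np.array(c['dist']))[0][:,0]
E
python3 - <<'E'
from h import *
for n in('top','side'):
    c=cap(n,n+'0.png'); print(n,c['xyz'],c['attitude'],c['K'],c['dist'])
print(arm.get_obs())
E
```

```text
pics
top [ 404.15515579   -7.85240947 1141.09807402] [ 0.12196014 -0.01380852 -1.58176711] [[386.90382847   0.         283.06250749]
 [  0.         386.90382847 209.49704812]
 [  0.           0.           1.        ]] [0.01168489 0.         0.         0.         0.        ]
side [  267.41674468 -1140.81788955  1088.47390713] [ 0.85093058  0.01346678 -0.238557  ] [[547.04681344   0.         278.11824845]
 [  0.         547.04681344 216.59918152]
 [  0.           0.           1.        ]] [-0.16626026  0.          0.          0.          0.        ]
{'time': 0.1, 'joint_positions': array([-1.30391667e+00,  2.64697752e-01,  1.60519789e+00,  1.11148825e-05,
        1.27369401e+00, -3.68809251e-02]), 'dq': array([ 7.81229592e-05, -2.24723567e-03, -4.20302327e-03,  9.55206509e-04,
       -1.08807427e-03,  1.22217993e-03]), 'effort': array([-6.90110437e-05, -5.03621864e+01, -3.58073652e+01,  7.30819185e-02,
        2.33565905e-02, -6.27332452e-05]), 'position': array([ 201.75838031, -643.52557438,  254.52038725]), 'orientation': array([-3.13959741e+00, -8.42485474e-05,  3.03757230e-01]), 'wrist_force': array([-0.6182003 ,  0.28557412,  0.54989032]), 'ft_torque': array([-0.01119381, -0.02593907,  0.01716513]), 'finger_force': 0.0, 'gripper_width': 88.19641486962345}
```

View pics/top0.png

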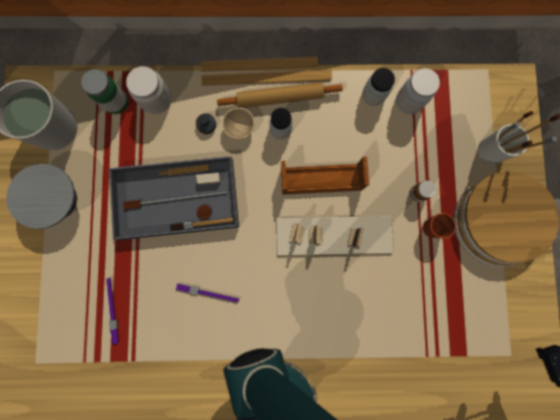

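View pics/side0.png

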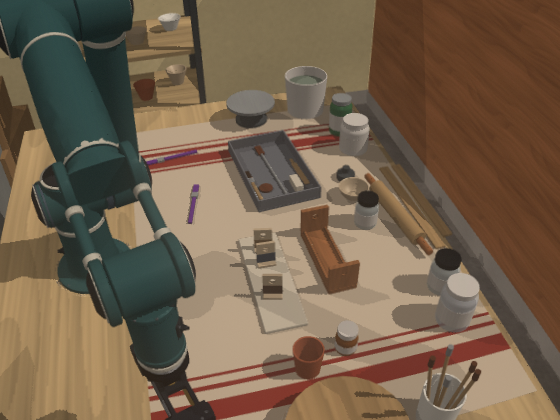

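The top view shows three tiles at (296,234), (316,235) and (355,237), the rack at (324,178) and the crate at (174,198). The rod's dark red grip is at (132,204) and its steel runs right to about (228,197). The two purple brush shapes at (112,310) and (208,293) are decoys. I'll enlarge both areas to confirm.

Run:
```python
from h import *
t=cv2.imread('pics/top0.png'); s=cv2.imread('pics/side0.png')
def crop(im,x0,y0,x1,y1,k): return cv2.resize(im[y0:y1,x0:x1],None,fx=k,fy=k,interpolation=cv2.INTER_CUBIC)
a=crop(t,265,150,405,270,5); cv2.imwrite('pics/c1.png',a)
b=crop(t,100,145,250,250,5); cv2.imwrite('pics/c2.png',b)
d=crop(s,230,190,370,340,4); cv2.imwrite('pics/c3.png',d)
```

```text
(no output)
```

View pics/c1.png

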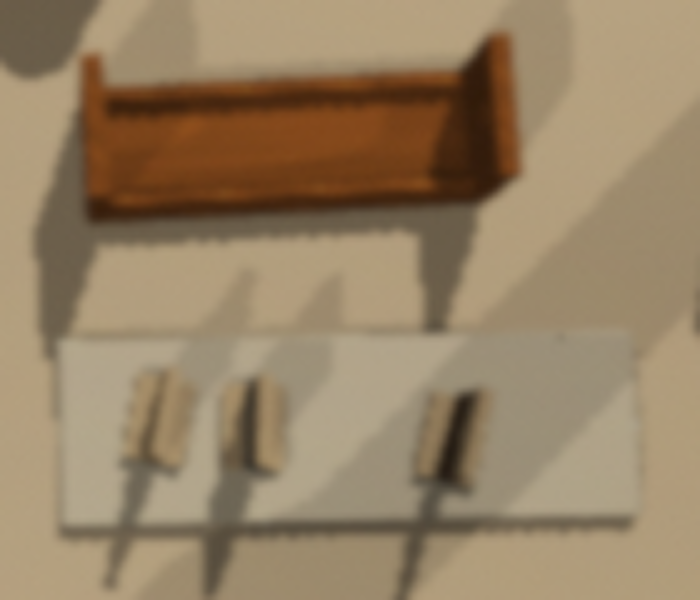

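View pics/c2.png

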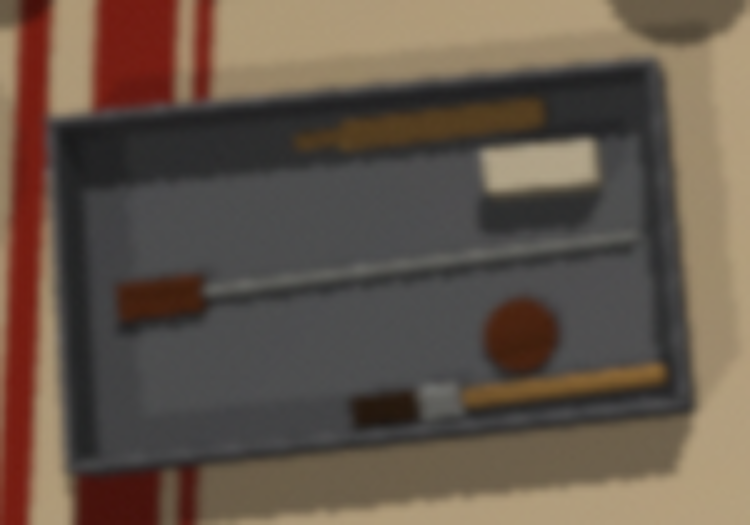

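View pics/c3.png

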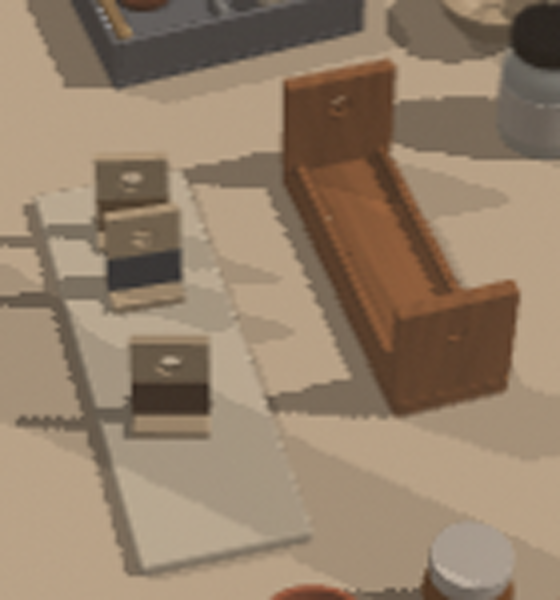

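The enlargements confirm three tiles, with holes in crop c3 at (132,181), (142,237) and (170,363). The rod is the bar with the red-brown grip in c2: grip (120–205,298), tip about (635,238). The disc (520,335) is the rib, the pale block is the post, and the dark brush and wooden knife lie along the crate's sides. Next I'll compute positions.

Run:
```python
from h import *
np.set_printoptions(precision=1,suppress=True)
t=cap('top');s=cap('side')
T=lambda u,v,z:onz(t,(265+(u+.5)/5-.5,150+(v+.5)/5-.5),z)
C=lambda u,v,z:onz(t,(100+(u+.5)/5-.5,145+(v+.5)/5-.5),z)
S=lambda u,v,z:onz(s,(230+(u+.5)/4-.5,190+(v+.5)/4-.5),z)
print('tile holes near face S',[S(*p,67) for p in((132,181),(142,237),(170,363))])
print('tile tops S: near edge L,R',[S(*p,87) for p in((96,159),(167,155),(105,212),(180,206),(130,341),(209,338))])
print('rack S hole far inner',S(340,104,71),'near outer',S(460,332,71))
print('rack S cheek corners z96 near face far L/R, near L/R',S(285,80,96),S(393,64,96),S(397,314,96),S(518,286,96))
print('rack T left cheek top',T(92,55,96),T(98,208,96),'right',T(500,35,96),T(512,172,96))
print('tile T foot corners z20: ')
for p in((140,370),(125,460),(188,385),(175,472)),((228,380),(222,465),(280,380),(280,472)),((430,395),(418,478),(490,392),(470,488)): print([T(*q,20) for q in p], 'mean',np.mean([T(*q,20) for q in p],0))
print('shelf corners',[T(*p,12) for p in((57,340),(630,330),(637,517),(62,525))])
print('rod grip end',C(119,300,10),'shoulder',C(205,290,10),'tip',C(636,238,10))
print('crate rim',[C(*p,45) for p in((52,122),(655,62),(690,408),(72,470))])
```

```text
tile holes near face S [array([470.5, -68.4,  67. ]), array([ 465.2, -123.2,   67. ]), array([ 457.5, -237.2,   67. ])]
tile tops S: near edge L,R [array([447.6, -62.1,  87. ]), array([495.1, -70.2,  87. ]), array([ 442.8, -114.2,   87. ]), array([ 492.1, -120.9,   87. ]), array([ 434. , -230.9,   87. ]), array([ 482.1, -240.6,   87. ])]
rack S hole far inner [629.2 -31.8  71. ] near outer [ 640.4 -261.2   71. ]
rack S cheek corners z96 near face far L/R, near L/R [590.4 -25.   96. ] [668.6 -27.4  96. ] [ 598.2 -258.3   96. ] [ 679.5 -254.6   96. ]
rack T left cheek top [668.3 -25.   96. ] [582.5 -27.4  96. ] right [ 677.8 -251.5   96. ] [ 600.6 -255.3   96. ]
tile T foot corners z20: 
[array([499.8, -52.1,  20. ]), array([447.7, -42.7,  20. ]), array([490.8, -79.9,  20. ]), array([440.5, -71.5,  20. ])] mean [469.7 -61.6  20. ]
[array([ 493.5, -103.2,   20. ]), array([444.3, -98.8,  20. ]), array([ 493.2, -133.5,   20. ]), array([ 439.9, -132.3,   20. ])] mean [ 467.7 -116.9   20. ]
[array([ 483.6, -220.6,   20. ]), array([ 435.6, -212.1,   20. ]), array([ 485. , -255.7,   20. ]), array([ 429.6, -242. ,   20. ])] mean [ 458.5 -232.6   20. ]
shelf corners [array([518.6,  -4. ,  12. ]), array([ 521.3, -341.3,   12. ]), array([ 412. , -340.4,   12. ]), array([410.9,  -5.9,  12. ])]
rod grip end [561.4 442.3  10. ] shoulder [566.9 392.6  10. ] tip [595.7 140.7  10. ]
crate rim [array([659.9, 470.3,  45. ]), array([692.9, 125.8,  45. ]), array([491.8, 104.9,  45. ]), array([460.5, 450.7,  45. ])]
```

```bash
cat >> h.py <<'E'
def to(x,y,z,yaw=None):
    o=arm.get_obs(); r=R.from_euler('xyz',o['orientation'])
    print('t',round(o['time'],1),'at',np.round(o['position'],1),'rpy',np.round(np.degrees(o['orientation']),1),'w',round(o['gripper_width'],1),'F',np.round(o['wrist_force'],1))
    cur=np.degrees(o['orientation'])
    if yaw is not None: print('turn tool z', round((cur[2]-yaw+180)%360-180,1), 'tilt fix rotvec deg',np.round(np.degrees((r.inv()*R.from_euler('xyz',[np.pi,0,o['orientation'][2]])).as_rotvec()),2))
    print('tool shift',np.round(r.inv().apply(np.array([x,y,z])-o['position']),1))
E
python3 -m pendant '[[[0,0,8.5],[0,0,0],26],[[0,0,8.5],[0,0,0],26],[[0,0,8.5],[0,0,0],26],[[0,0,1.5],[0,0,0],26],[[0,0,0],[0,0,0],26]]' 30
python3 -c "
from h import *
to(470.6,-64,180,-9.5)"
```

```text
time: 0.7
position: [201.9, -644.0, 255.5]
orientation: [-3.141, 0.0, -0.165]
wrist_force: [-0.4, -0.1, -0.3]
gripper_width: 50.2
finger_force: 0.0
t 0.7 at [ 201.9 -644.   255.5] rpy [-180.     0.    -9.5] w 50.2 F [-0.4 -0.1 -0.3]
turn tool z 0.0 tilt fix rotvec deg [-0.02  0.01 -0.  ]
tool shift [ 169.9 -616.2   75.7]
```

```bash
python3 -m pendant '[[[0,0,0],[12,-44,5],26],[[0,0,0],[12,-44,5],26],[[0,0,0],[12,-44,5],26],[[0,0,0],[12,-44,5],26],[[0,0,0],[12,-44,5],26],[[0,0,0],[12,-44,5],26],[[0,0,0],[12,-44,5],26],[[0,0,0],[12,-44,5],26],[[0,0,0],[12,-44,5],26],[[0,0,0],[12,-44,5],26]]' >/dev/null; python3 -m pendant '[[[0,0,0],[12,-44,5],26],[[0,0,0],[12,-44,5],26],[[0,0,0],[12,-44,5],26],[[0,0,0],[12,-44,5],26],[[0,0,0],[0,0,0],26],[[0,0,0],[0,0,0],26]]'
python3 - <<'E'
from h import *
to(470.6,-64,110,-9.5)
c=cap('side','s1.png');
E
```

```text
time: 2.3
position: [470.2, -63.9, 185.6]
orientation: [3.141, 0.001, -0.162]
wrist_force: [-0.4, -0.1, 0.6]
gripper_width: 25.7
finger_force: 0.0
t 2.3 at [470.2 -63.9 185.6] rpy [180.    0.   -9.3] w 25.7 F [-0.4 -0.1  0.6]
turn tool z 0.2 tilt fix rotvec deg [0.03 0.03 0.  ]
tool shift [ 0.4  0.  75.6]
```

View pics/s1.png

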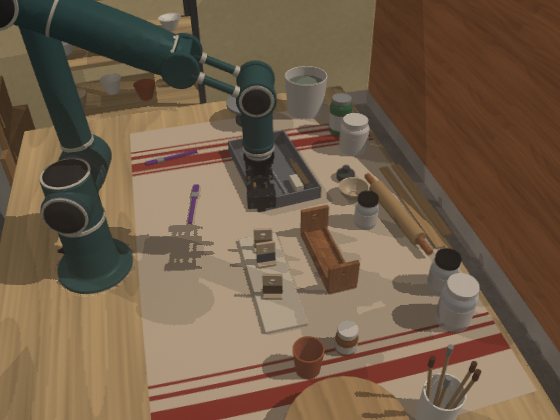

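The side view shows the gripper at (260,190), directly above tile0 at (263,237), and nothing has shifted. I'll go down and grip.

```bash
python3 -m pendant '[[[0,0,0],[0,0,40],26],[[0,0,0],[0,0,30],26],[[0,0,0],[0,0,20],26],[[0,0,0],[0,0,20],26],[[0,0,0],[0,0,0],26],[[0,0,0],[0,0,0],0],[[0,0,0],[0,0,0],0],[[0,0,0],[0,0,0],0],[[0,0,0],[0,0,0],0],[[0,0,0],[0,0,0],0]]' 30; python3 -m pendant '[[[0,0,0],[0,0,-20],0],[[0,0,0],[0,0,-40],0],[[0,0,0],[0,0,-20],0],[[0,0,-4],[0,0,0],0],[[0,0,-8.5],[0,0,0],0],[[0,0,0],[0,0,0],0]]'
python3 - <<'E'
from h import *
c=cap('side','s2.png');
a=np.radians(2.9);x,y=np.array([634,-140])+70*np.array([-np.sin(a),np.cos(a)])
to(x,y,155,2.9); print(x,y)
E
```

```text
time: 3.35
position: [471.3, -65.1, 77.0]
orientation: [3.141, -0.002, -0.167]
wrist_force: [-0.2, -0.8, 4.9]
gripper_width: 7.9
finger_force: 30.0
time: 3.95
position: [470.0, -64.5, 155.8]
orientation: [-3.141, -0.0, 0.052]
wrist_force: [-0.1, 0.6, -0.4]
gripper_width: 7.4
finger_force: 30.0
t 4.0 at [469.9 -64.5 155.6] rpy [-180.     0.     2.8] w 7.6 F [ 0.1 -0.  -1.6]
turn tool z -0.1 tilt fix rotvec deg [-0.01  0.02 -0.  ]
tool shift [160.1  13.3   0.5]
630.45849419463 -70.08964499710696
```

View pics/s2.png

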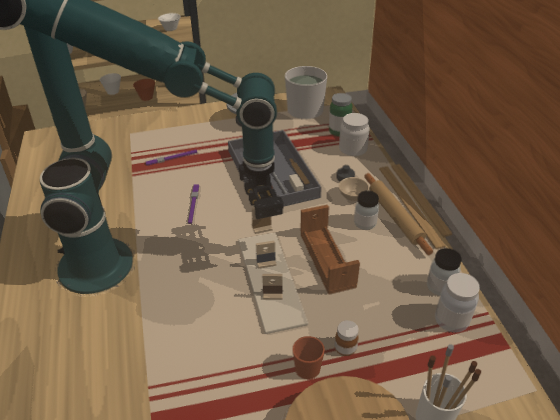

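The side view shows the first tile hanging in the jaws at (262,225). I'll carry it over the channel's +y station.

```bash
python3 -m pendant '[[[0,0,0],[40,3.3,0],0],[[0,0,0],[40,3.3,0],0],[[0,0,0],[40,3.3,0],0],[[0,0,0],[40,3.4,0],0],[[0,0,0],[0,0,20],0],[[0,0,0],[0,0,20],0],[[0,0,0],[0,0,0],0],[[0,0,0],[0,0,0],0]]'
python3 - <<'E'
from h import *
a=np.radians(2.9);x,y=np.array([634,-140])+70*np.array([-np.sin(a),np.cos(a)])
to(x,y,81,2.9)
for n in('top','side'):
    c=cap(n); k=c['color']; q=proj(c,[x,y,65])[0]; u,v=q.astype(int); 
    cv2.imwrite('pics/p_%s.png'%n,cv2.resize(k[v-40:v+40,u-50:u+50],None,fx=4,fy=4,interpolation=cv2.INTER_CUBIC)); print(u,v)
cv2.imwrite('pics/p1.png',np.hstack([cv2.imread('pics/p_top.png'),cv2.imread('pics/p_side.png')]))
E
```

```text
time: 4.8
position: [629.8, -69.7, 114.7]
orientation: [-3.141, 0.002, 0.049]
wrist_force: [0.2, -0.9, -0.6]
gripper_width: 7.5
finger_force: 30.0
t 4.8 at [629.8 -69.7 114.7] rpy [-1.8e+02  1.0e-01  2.8e+00] w 7.5 F [ 0.2 -0.9 -0.6]
turn tool z -0.1 tilt fix rotvec deg [-0.03  0.14 -0.  ]
tool shift [ 0.7  0.5 33.7]
298 176
318 225
```

View pics/p1.png

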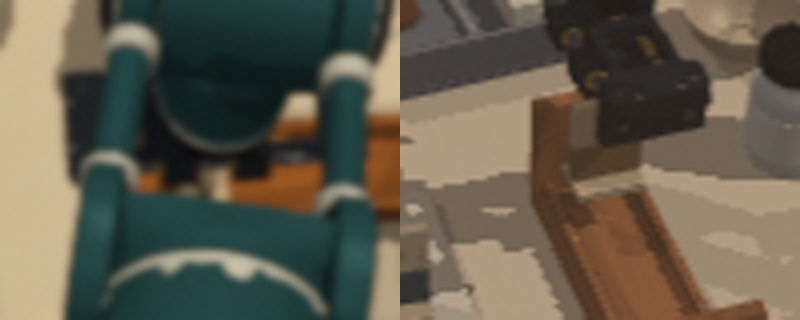

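The left half is the top view, where the tile is hidden under the wrist. The right half is the side view: the held tile's foot has its lower front edge from about (176,200) to (248,190) and looks centred over the channel. I'll check this numerically while lowering.

```bash
python3 - <<'E'
from h import *
c=cap('side')
for p in((312,235),(330,232.5)): print(onz(c,p,50))
a=np.radians(2.9);print('expected front corners',[np.array([634,-140])+52*np.array([-np.sin(a),np.cos(a)])+s*25*np.array([np.cos(a),np.sin(a)]) for s in(-1,1)])
E
python3 -m pendant '[[[0,0,0],[0.5,0,12],0],[[0,0,0],[0,0,10],0],[[0,0,0],[0,0,6],0],[[0,0,0],[0,0,0],0],[[0,0,0],[0,0,0],0]]'
```

```text
[606.36319798 -85.3761938   50.        ]
[657.79431928 -88.22248909  50.        ]
expected front corners [array([606.40118319, -89.33141693]), array([656.33715105, -86.80176992])]
time: 5.45
position: [630.9, -69.8, 87.2]
orientation: [-3.141, 0.001, 0.051]
wrist_force: [-0.2, -0.2, -0.1]
gripper_width: 7.4
finger_force: 30.0
```

```bash
python3 -m pendant '[[[0,0,0],[0,0,3],0],[[0,0,0],[0,0,2],0],[[0,0,0],[0,0,1],0],[[0,0,0],[0,0,0],0]]'; python3 -m pendant '[[[0,0,0],[0,0,0],20],[[0,0,0],[0,0,0],20],[[0,0,0],[0,0,0],20],[[0,0,0],[0,0,-15],20],[[0,0,0],[0,0,-30],26],[[0,0,0],[0,0,-40],26],[[0,0,6],[0,0,-30],26],[[0,0,6],[0,0,0],26],[[0,0,0],[0,0,0],26]]'
python3 - <<'E'
from h import *
to(466,-119,180,-9)
E
```

```text
time: 5.85
position: [631.1, -69.8, 81.6]
orientation: [-3.142, 0.0, 0.051]
wrist_force: [0.1, 0.6, -1.3]
gripper_width: 7.3
finger_force: 30.0
time: 6.75
position: [632.5, -70.0, 200.1]
orientation: [-3.142, -0.005, -0.159]
wrist_force: [-1.1, 0.7, 0.2]
gripper_width: 26.1
finger_force: 0.0
t 6.8 at [632.5 -70.  200.1] rpy [-180.    -0.3   -9.1] w 26.1 F [-1.1  0.7  0.2]
turn tool z -0.1 tilt fix rotvec deg [-0.   -0.27  0.  ]
tool shift [-156.7   74.7   19.3]
```

```bash
python3 -m pendant '[[[0,0,0],[-39,18.7,4],26],[[0,0,0],[-39,18.7,4],26],[[0,0,0],[-39,18.7,4],26],[[0,0,0],[-39.7,18.6,4],26],[[0,0,0],[0,0,0],26],[[0,0,0],[0,0,0],26]]'
python3 - <<'E'
from h import *
to(466,-119,76,-9)
c=cap('side','s3.png')['color']; a=cv2.imread('pics/side0.png')
d=cv2.absdiff(a,c).max(2)
for n,(u,v,w,h) in dict(t1=(253,238,28,30),t2=(258,270,28,30),rod=(250,140,40,30)).items(): print(n,np.mean(d[v:v+h,u:u+w]>25))
E
```

```text
time: 7.35
position: [463.8, -118.9, 180.4]
orientation: [-3.141, 0.0, -0.158]
wrist_force: [-0.2, 0.2, 0.8]
gripper_width: 25.9
finger_force: 0.0
t 7.3 at [ 463.8 -118.9  180.4] rpy [-180.     0.    -9.1] w 25.9 F [-0.2  0.2  0.8]
turn tool z -0.1 tilt fix rotvec deg [-0.02  0.01 -0.  ]
tool shift [  2.3  -0.2 104.4]
t1 0.14523809523809525
t2 0.10952380952380952
rod 0.6283333333333333
```

Run:
```python
import cv2
c=cv2.imread('pics/s3.png'); cv2.imwrite('pics/s3c.png',cv2.resize(c[190:310,220:380],None,fx=5,fy=5,interpolation=cv2.INTER_CUBIC))
```

```text
(no output)
```

View pics/s3c.png

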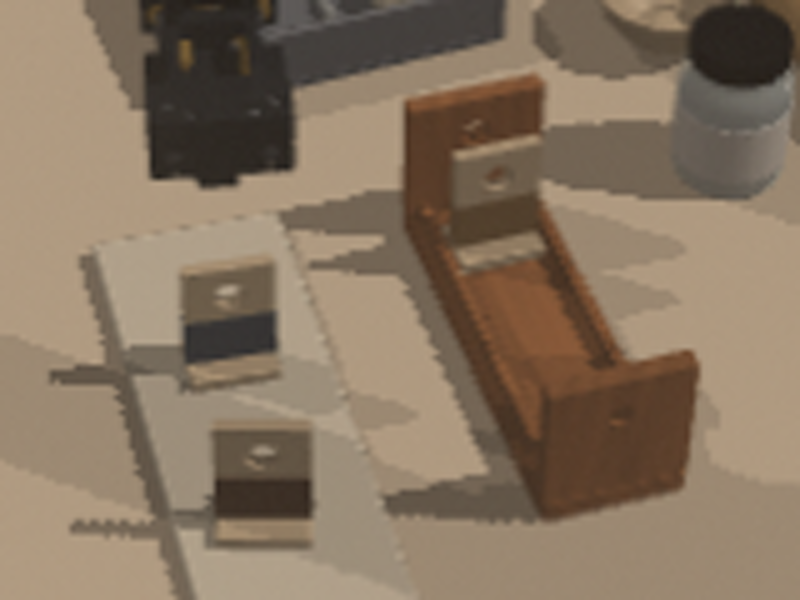

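Tile0 stands in the channel with its hole at (498,178). Tile1's hole at (228,293) and tile2's at (262,455) are where they were. Next is tile1.

```bash
python3 -m pendant '[[[0,0,0],[2,0,35],26],[[0,0,0],[0,0,35],26],[[0,0,0],[0,0,20],26],[[0,0,0],[0,0,13],26],[[0,0,0],[0,0,0],26],[[0,0,0],[0,0,0],0],[[0,0,0],[0,0,0],0],[[0,0,0],[0,0,0],0],[[0,0,0],[0,0,0],0]]' 30; python3 -m pendant '[[[0,0,0],[0,0,-20],0],[[0,0,0],[0,0,-40],0],[[0,0,0],[0,0,-20],0],[[0,0,-4],[0,0,0],0],[[0,0,-8],[0,0,0],0],[[0,0,0],[0,0,0],0],[[0,0,0],[0,0,0],0]]'
python3 - <<'E'
from h import *
to(634,-140,115,2.9)
E
```

```text
time: 8.3
position: [468.1, -119.5, 79.2]
orientation: [3.141, -0.003, -0.159]
wrist_force: [0.9, 0.0, 2.8]
gripper_width: 7.3
finger_force: 30.0
time: 9.0
position: [466.4, -119.1, 157.7]
orientation: [-3.142, 0.0, 0.048]
wrist_force: [0.1, -0.4, -0.5]
gripper_width: 7.5
finger_force: 30.0
t 9.0 at [ 466.4 -119.1  157.7] rpy [-180.     0.     2.7] w 7.5 F [ 0.1 -0.4 -0.5]
turn tool z -0.2 tilt fix rotvec deg [-0.    0.01 -0.  ]
tool shift [166.5  28.8  42.7]
```

```bash
python3 -m pendant '[[[0,0,0],[41.7,7.2,0],0],[[0,0,0],[41.7,7.2,0],0],[[0,0,0],[41.7,7.2,0],0],[[0,0,-0.2],[41.5,7.2,0],0],[[0,0,0],[0,0,20],0],[[0,0,0],[0,0,22],0],[[0,0,0],[0,0,15],0],[[0,0,0],[0,0,10],0],[[0,0,0],[0,0,0],0],[[0,0,0],[0,0,0],0]]'
python3 - <<'E'
from h import *
to(634,-140,81.5,2.9)
E
```

```text
time: 10.0
position: [635.2, -139.4, 91.5]
orientation: [3.141, -0.002, 0.053]
wrist_force: [1.8, -0.3, 2.1]
gripper_width: 7.4
finger_force: 30.0
t 10.0 at [ 635.2 -139.4   91.5] rpy [ 1.8e+02 -1.0e-01  3.0e+00] w 7.4 F [ 1.8 -0.3  2.1]
turn tool z 0.1 tilt fix rotvec deg [ 0.01 -0.11 -0.  ]
tool shift [-1.3  0.5 10. ]
```

```bash
python3 -m pendant '[[[0,0,0],[-1,0,2],0],[[0,0,0],[0,0,2],0],[[0,0,0],[0,0,2],0],[[0,0,0],[0,0,0],0],[[0,0,0],[0,0,0],0]]'
```

```text
time: 10.5
position: [637.6, -139.9, 89.6]
orientation: [3.14, -0.01, 0.053]
wrist_force: [2.1, 2.1, 12.3]
gripper_width: 7.8
finger_force: 30.0
```

```bash
python3 -m pendant '[[[0,0,0],[0,0,-6],0],[[0,0,0],[0,0,-4],0],[[0,0,0],[0,0,0],0],[[0,0,0],[0,0,0],0]]'
python3 - <<'E'
from h import *
to(634,-140,81.5,2.9)
c=cap('side')['color']; cv2.imwrite('pics/p2.png',cv2.resize(c[205:305,270:380],None,fx=6,fy=6,interpolation=cv2.INTER_CUBIC))
E
```

```text
time: 10.9
position: [632.6, -139.5, 93.9]
orientation: [-3.141, 0.002, 0.054]
wrist_force: [0.4, 0.3, -0.9]
gripper_width: 7.5
finger_force: 30.0
t 10.9 at [ 632.6 -139.5   93.9] rpy [-1.8e+02  1.0e-01  3.1e+00] w 7.5 F [ 0.4  0.3 -0.9]
turn tool z 0.2 tilt fix rotvec deg [-0.02  0.09 -0.  ]
tool shift [ 1.4  0.6 12.4]
```

View pics/p2.png

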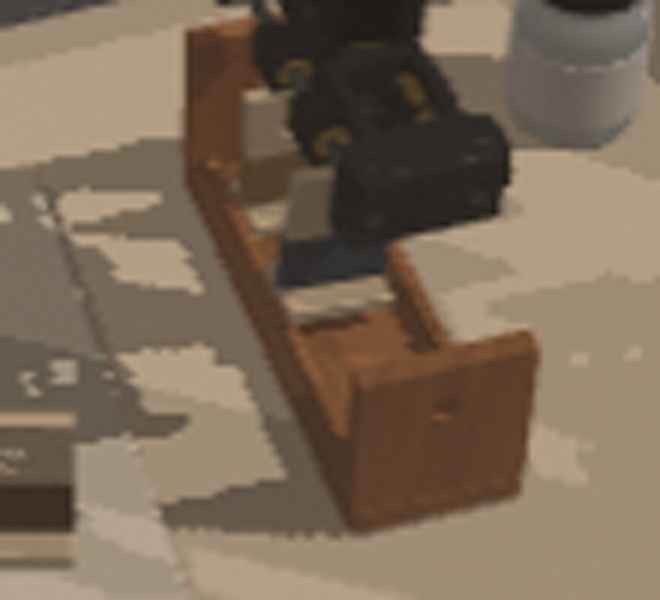

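The foot's lower front edge runs from (290,322) to (398,298), above the rails. I'll cast these pixels to find the offset.

Run:
```python
from h import *
c=cap('side'); f=lambda u,v,z:onz(c,(270+(u+.5)/6-.5,205+(v+.5)/6-.5),z)
print('foot',f(287,322,28.5),f(399,299,28.5), 'top edge',f(278,292,36.5),f(392,275,36.5))
print('L rail inner top edge z26', f(262,290,26),f(345,420,26),' outer top',f(190,185,26))
print('R rail inner bottom edge', f(440,352,16),'R rail inner top',f(398,245,26),f(452,345,26))
print('cheek near corners z96',f(352,385,96),f(538,345,96),'hole',f(445,411,71))
```

```text
foot [ 601.76966187 -155.4856477    28.5       ] [ 655.24643084 -154.3250531    28.5       ] top edge [ 600.75543046 -143.74034199   36.5       ] [ 654.02499709 -146.34976131   36.5       ]
L rail inner top edge z26 [ 597.37838815 -130.71609005   26.        ] [ 609.93200147 -217.20650762   26.        ]  outer top [584.2216281  -54.99236437  26.        ]
R rail inner bottom edge [ 667.27522068 -179.52737794   16.        ] R rail inner top [ 666.70044783 -118.34923414   26.        ] [ 670.16592176 -185.72331614   26.        ]
cheek near corners z96 [ 596.06520409 -259.9899814    96.        ] [ 678.6452925  -257.84422057   96.        ] hole [ 637.78680082 -262.09182985   71.        ]
```

The tile sits about 5 mm too far towards −x, so its foot is on the −x rail. I'll shift +5 and lower again.

```bash
python3 -m pendant '[[[0,0,0],[5.5,0,0],0],[[0,0,0],[0,0,3],0],[[0,0,0],[0,0,3],0],[[0,0,0],[0,0,2],0],[[0,0,0],[0,0,0],0],[[0,0,0],[0,0,0],0]]'
```

```text
time: 11.6
position: [638.8, -139.2, 86.5]
orientation: [-3.141, 0.0, 0.054]
wrist_force: [0.4, 0.9, -1.4]
gripper_width: 7.4
finger_force: 30.0
```

Clear inside the rails. I'll lower, release and go to tile2.

```bash
python3 -m pendant '[[[0,0,0],[0,0,3],0],[[0,0,0],[0,0,1.5],0],[[0,0,0],[0,0,0.5],0],[[0,0,0],[0,0,0],0]]'; python3 -m pendant '[[[0,0,0],[0,0,0],20],[[0,0,0],[0,0,0],20],[[0,0,0],[0,0,0],20],[[0,0,0],[0,0,-15],20],[[0,0,0],[0,0,-30],26],[[0,0,0],[0,0,-40],26],[[0,0,6],[0,0,-30],26],[[0,0,7],[0,0,0],26],[[0,0,0],[0,0,0],26]]'
python3 - <<'E'
from h import *
to(458,-233,170,-10)
E
```

```text
time: 12.0
position: [639.7, -139.4, 84.1]
orientation: [3.141, -0.002, 0.054]
wrist_force: [-3.2, 1.6, 9.9]
gripper_width: 7.6
finger_force: 30.0
time: 12.9
position: [640.1, -139.5, 199.6]
orientation: [3.141, -0.004, -0.173]
wrist_force: [0.7, 0.0, 0.7]
gripper_width: 26.3
finger_force: 0.0
t 12.9 at [ 640.1 -139.5  199.6] rpy [180.   -0.2  -9.9] w 26.3 F [0.7 0.  0.7]
turn tool z 0.1 tilt fix rotvec deg [ 0.02 -0.24 -0.  ]
tool shift [-163.4  123.4   29. ]
```

```bash
python3 -m pendant '[[[0,0,0],[-41,30.8,0],26],[[0,0,0],[-41,30.8,0],26],[[0,0,0],[-41,30.8,0],26],[[0,0,0],[-40.5,31,18],26],[[0,0,0],[0,0,0],26],[[0,0,0],[0,0,0],26]]' >/dev/null
python3 - <<'E'
from h import *
to(458,-233,76,-10)
c=cap('side','s4.png')['color']; cv2.imwrite('pics/s4c.png',cv2.resize(c[190:310,220:380],None,fx=5,fy=5,interpolation=cv2.INTER_CUBIC))
E
```

```text
t 13.5 at [ 462.  -229.1  179. ] rpy [-1.799e+02  1.000e-01 -9.900e+00] w 26.3 F [0.5 0.  0.1]
turn tool z 0.1 tilt fix rotvec deg [-0.06  0.12 -0.  ]
tool shift [ -3.    4.6 103. ]
```

View pics/s4c.png

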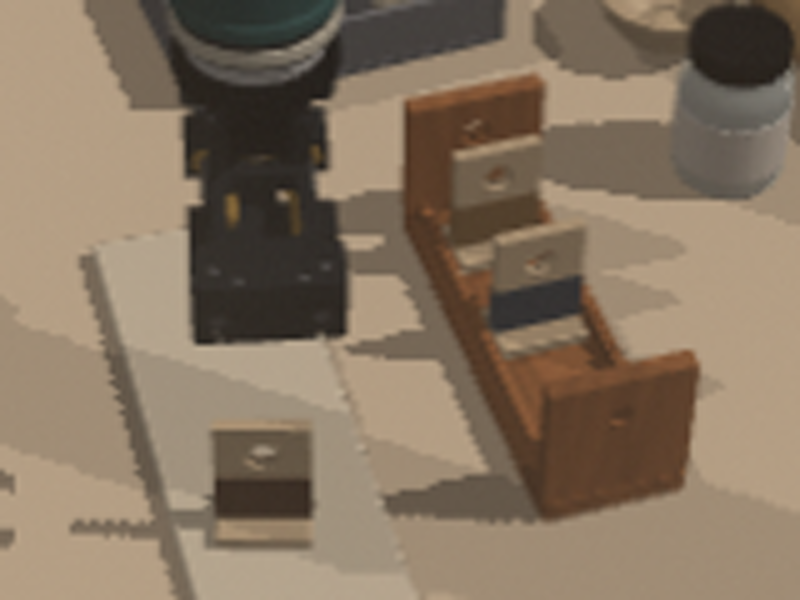

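Both tiles stand in the channel, with tile1's hole at (540,263). Tile2's hole is unmoved at (262,455). I'll go down on it.

```bash
python3 -m pendant '[[[0,0,0],[-3.5,4.6,35],26],[[0,0,0],[0,0,35],26],[[0,0,0],[0,0,20],26],[[0,0,0],[0,0,12],26],[[0,0,0],[0,0,0],26],[[0,0,0],[0,0,0],0],[[0,0,0],[0,0,0],0],[[0,0,0],[0,0,0],0],[[0,0,0],[0,0,0],0]]' 30; python3 -m pendant '[[[0,0,0],[0,0,-20],0],[[0,0,0],[0,0,-40],0],[[0,0,0],[0,0,-20],0],[[0,0,-5],[0,0,0],0],[[0,0,-8],[0,0,0],0],[[0,0,0],[0,0,0],0],[[0,0,0],[0,0,0],0]]'
python3 - <<'E'
from h import *
to(637.5,-210,115,2.9)
E
```

```text
time: 14.45
position: [460.8, -233.8, 79.7]
orientation: [3.141, -0.004, -0.173]
wrist_force: [0.5, -0.0, 2.6]
gripper_width: 7.5
finger_force: 30.0
time: 15.15
position: [459.0, -233.0, 158.0]
orientation: [-3.141, 0.0, 0.051]
wrist_force: [0.1, 0.2, -0.8]
gripper_width: 8.0
finger_force: 30.0
t 15.2 at [ 459. -233.  158.] rpy [-180.     0.     2.9] w 8.0 F [ 0.1  0.2 -0.8]
turn tool z 0.0 tilt fix rotvec deg [-0.01  0.02 -0.  ]
tool shift [179.5 -13.9  42.9]
```

```bash
python3 -m pendant '[[[0,0,0],[45,-3.5,0],0],[[0,0,0],[45,-3.5,0],0],[[0,0,0],[45,-3.5,0],0],[[0,0,0],[46,-3.5,0],0],[[0,0,0],[0,0,20],0],[[0,0,0],[0,0,22],0],[[0,0,0],[0,0,15],0],[[0,0,0],[0,0,8],0],[[0,0,0],[0,0,0],0],[[0,0,0],[0,0,0],0]]'; python3 -m pendant '[[[0,0,0],[0,0,3],0],[[0,0,0],[0,0,3],0],[[0,0,0],[0,0,0],0],[[0,0,0],[0,0,0],0]]'
```

```text
time: 16.15
position: [639.4, -209.6, 93.7]
orientation: [3.141, -0.001, 0.053]
wrist_force: [-0.2, -0.5, -0.8]
gripper_width: 7.5
finger_force: 30.0
time: 16.55
position: [639.3, -209.4, 87.3]
orientation: [3.142, -0.0, 0.054]
wrist_force: [-1.3, -0.5, -1.2]
gripper_width: 7.6
finger_force: 30.0
```

```bash
python3 -m pendant '[[[0,0,0],[0,0,3],0],[[0,0,0],[0,0,1.5],0],[[0,0,0],[0,0,0.5],0],[[0,0,0],[0,0,0],0],[[0,0,0],[0,0,0],20],[[0,0,0],[0,0,0],20],[[0,0,0],[0,0,0],20]]'; python3 -m pendant '[[[0,0,0],[0,0,-15],20],[[0,0,0],[0,0,-30],26],[[0,0,0],[0,0,-45],45],[[0,0,-8.5],[0,0,-45],45],[[0,0,-8.5],[0,0,0],45],[[0,0,-8.5],[0,0,0],45],[[0,0,-8.5],[0,0,0],45],[[0,0,-8.5],[0,0,0],45],[[0,0,-8.5],[0,0,0],45],[[0,0,-8.5],[0,0,0],45]]' >/dev/null;  python3 -m pendant '[[[0,0,-8.5],[0,0,0],45],[[0,0,-8.5],[0,0,0],45],[[0,0,-8.5],[0,0,0],45],[[0,0,-8.5],[0,0,0],45],[[0,0,0],[0,0,0],45],[[0,0,0],[0,0,0],45]]'
python3 - <<'E'
from h import *
to(566,410,200,96.5)
for n in('top','side'): cap(n,n+'5.png')
E
```

```text
time: 17.25
position: [639.2, -209.3, 81.8]
orientation: [-3.142, 0.0, 0.054]
wrist_force: [-0.1, -0.7, 0.0]
gripper_width: 19.7
finger_force: 0.0
time: 18.85
position: [639.4, -209.4, 217.8]
orientation: [3.141, 0.0, 1.683]
wrist_force: [0.5, -0.5, -0.4]
gripper_width: 45.1
finger_force: 0.0
t 18.9 at [ 639.4 -209.4  217.8] rpy [180.    0.   96.4] w 45.1 F [ 0.5 -0.5 -0.4]
turn tool z -0.1 tilt fix rotvec deg [0.04 0.02 0.  ]
tool shift [623.7  -3.9  17.6]
```

Run:
```python
import cv2,numpy as np
a=cv2.imread('pics/top5.png')[145:250,100:250]; b=cv2.imread('pics/side5.png')[120:295,220:380]
a=cv2.resize(a,(450,315),interpolation=cv2.INTER_CUBIC); b=cv2.resize(b,None,fx=2,fy=2,interpolation=cv2.INTER_CUBIC)
o=np.zeros((350,770,3),np.uint8); o[:315,:450]=a; o[:,450:]=b; cv2.imwrite('pics/p5.png',o)
c=cv2.imread('pics/top0.png')[145:250,100:250]; d=cv2.absdiff(cv2.imread('pics/top5.png')[145:250,100:250],c).max(2); print((d>20).mean(), d.max())
```

```text
0.5779047619047619 86
```

View pics/p5.png

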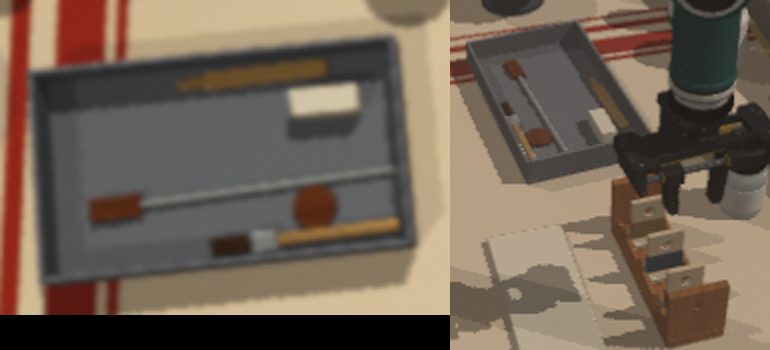

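The rod has been knocked: in the left crop its grip now lies at (90–143,207) and its tip at (393,170). All three tiles stand in the rack. I'll re-measure the rod by mask.

```bash
cat > rod.py <<'E'
from h import *
def grip(c,x0,y0,x1,y1):
    im=c['color'].astype(int); m=((im[...,2]-im[...,1]>25)&(im[...,2]<150)).astype(np.uint8); k=np.zeros_like(m); k[y0:y1,x0:x1]=m[y0:y1,x0:x1]
    cs=max(cv2.findContours(k,0,1)[0],key=cv2.contourArea)
    return cv2.minAreaRect(cs)
E
python3 - <<'E'
from rod import *
np.set_printoptions(precision=1,suppress=True)
c=cap('top'); r=grip(c,120,195,160,230); print(r)
g=onz(c,r[0],12); 
C=lambda u,v,z:onz(c,(100+(u+.5)/3-.5,145+(v+.5)/3-.5),z)
print('grip centre',g,'end',C(90,209,10.5),'shoulder',C(143,204,10.5),'tip',C(393,170,10.5),'corners',[onz(c,p,12) for p in cv2.boxPoints(r)])
s=cap('side'); q=proj(s,g)[0].astype(int); r=grip(s,q[0]-20,q[1]-20,q[0]+20,q[1]+20); print('side',r[0],onz(s,r[0],12))
E
```

```text
((137.7923126220703, 213.83848571777344), (7.069979667663574, 16.248550415039062), 82.87498474121094)
grip centre [533.6 398.9  12. ] end [532.5 422.9  10.5] shoulder [536.9 371.9  10.5] tip [568.2 129.1  10.5] corners [array([541.1, 423.7,  12. ]), array([546.6, 377.2,  12. ]), array([526., 374.,  12.]), array([520.5, 420.4,  12. ])]
side (251.70587158203125, 153.67645263671875) [533.  398.5  12. ]
```

```bash
python3 -m pendant '[[[0,0,-0.9],[45,0,0],45],[[0,0,0],[45,0,0],45],[[0,0,0],[45,0,0],45],[[0,0,0],[45,0,0],45],[[0,0,0],[45,0,0],45],[[0,0,0],[45,0,0],45],[[0,0,0],[45,0,0],45],[[0,0,0],[45,0,0],45],[[0,0,0],[45,0,0],45],[[0,0,0],[45,0,0],45]]' >/dev/null; python3 -m pendant '[[[0,0,0],[45,0,0],45],[[0,0,0],[45,0,0],45],[[0,0,0],[45,0,0],45],[[0,0,0],[0,0,0],45],[[0,0,0],[0,0,0],45]]'
python3 -c "
from h import *
to(534.1,393.8,70,97.3)"
```

```text
time: 20.55
position: [563.1, 371.7, 216.8]
orientation: [-3.141, 0.001, 1.704]
wrist_force: [-0.2, -0.6, 0.8]
gripper_width: 44.9
finger_force: 0.0
t 20.6 at [563.1 371.7 216.8] rpy [-180.     0.    97.6] w 44.9 F [-0.2 -0.6  0.8]
turn tool z 0.3 tilt fix rotvec deg [-0.02  0.04 -0.  ]
tool shift [ 25.8 -25.7 146.8]
```

```bash
python3 -m pendant '[[[0,0,0.3],[26,-26,0],45],[[0,0,0],[0,0,45],45],[[0,0,0],[0,0,45],45],[[0,0,0],[0,0,45],45],[[0,0,0],[0,0,0],45],[[0,0,0],[0,0,0],45]]'
python3 - <<'E'
from rod import *
s=cap('side'); q=proj(s,[533.5,398.8,12])[0].astype(int); r=grip(s,q[0]-20,q[1]-20,q[0]+20,q[1]+20); print('side',r,onz(s,r[0],12))
to(534.1,393.8,25,97.3)
E
```

```text
time: 21.15
position: [534.3, 391.5, 81.6]
orientation: [-3.139, 0.001, 1.695]
wrist_force: [0.4, 0.2, 0.1]
gripper_width: 45.0
finger_force: 0.0
side ((251.75003051757812, 153.75001525878906), (7.77817440032959, 4.242640495300293), 45.0) [533.10594381 397.99541861  12.        ]
t 21.2 at [535.8 392.8  83.9] rpy [179.9  -0.   97.1] w 44.9 F [0.9 0.2 1.2]
turn tool z -0.2 tilt fix rotvec deg [ 0.1  -0.05 -0.  ]
tool shift [ 1.2 -1.7 58.9]
```

```bash
python3 -m pendant '[[[0,0,0],[1,-1,25],45],[[0,0,0],[0,0,18],45],[[0,0,0],[0,0,9],45],[[0,0,0],[0,0,3],45],[[0,0,0],[0,0,0],45],[[0,0,0],[0,0,0],45]]' 20; python3 -m pendant '[[[0,0,0],[0,0,0],10],[[0,0,0],[0,0,0],10],[[0,0,0],[0,0,0],10],[[0,0,0],[0,0,0],10],[[0,0,0],[0,0,0],10]]' 20
```

```text
time: 21.8
position: [533.9, 394.4, 28.0]
orientation: [3.14, -0.001, 1.697]
wrist_force: [-0.1, -0.0, -0.3]
gripper_width: 45.0
finger_force: 0.0
time: 22.3
position: [533.6, 394.2, 27.5]
orientation: [3.141, -0.0, 1.697]
wrist_force: [0.1, 0.4, 1.7]
gripper_width: 21.4
finger_force: 20.0
```

```bash
python3 -m pendant '[[[0,0,0],[0,0,0],32],[[0,0,0],[0,0,2],32],[[0,0,0],[0,0,1],32],[[0,0,0],[0,0,0],10],[[0,0,0],[0,0,0],10],[[0,0,0],[0,0,0],10],[[0,0,0],[0,0,0],10],[[0,0,0],[0,0,0],10]]' 55;  python3 -m pendant '[[[0,0,0],[0,0,-5],10],[[0,0,0],[0,0,-15],10],[[0,0,0],[0,0,-30],10],[[0,0,0],[0,0,-30],10],[[0,0,0],[0,0,-30],10],[[0,0,0],[0,0,0],10],[[0,0,0],[0,0,0],10]]'
python3 - <<'E'
from h import *
to(624,256,85,92.9)
for n in('top','side'): cap(n,n+'6.png')
a=cv2.imread('pics/top6.png')[130:250,100:290]; b=cv2.imread('pics/side6.png')[110:300,200:370]
a=cv2.resize(a,None,fx=2,fy=2,interpolation=cv2.INTER_CUBIC); b=cv2.resize(b,None,fx=2,fy=2,interpolation=cv2.INTER_CUBIC)
o=np.zeros((380,720,3),np.uint8); o[:240,:380]=a; o[:,380:]=b; cv2.imwrite('pics/p6.png',o)
E
```

```text
time: 23.1
position: [533.2, 393.9, 24.0]
orientation: [-3.141, 0.0, 1.697]
wrist_force: [0.6, -0.4, -1.1]
gripper_width: 21.2
finger_force: 55.0
time: 23.8
position: [533.9, 394.4, 136.0]
orientation: [3.139, -0.001, 1.696]
wrist_force: [-0.1, 0.1, -1.3]
gripper_width: 21.4
finger_force: 55.0
t 23.8 at [533.9 394.4 136. ] rpy [ 1.799e+02 -1.000e-01  9.720e+01] w 21.4 F [-0.1  0.1 -1.3]
turn tool z 4.3 tilt fix rotvec deg [ 0.15 -0.08 -0.  ]
tool shift [-148.7   71.9   51. ]
```

View pics/p6.png

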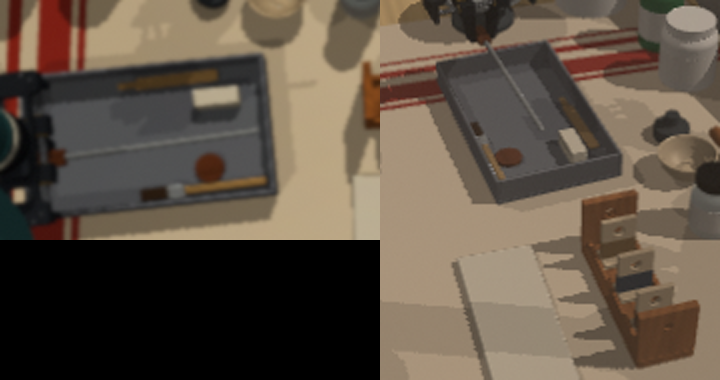

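The rod is lifted clear: its tip is at (256,129) in the left crop and (543,130) overall on the right. The other tools are still in the crate. I'll triangulate the tip to check level and heading.

```bash
cat >> h.py <<'E'
def tri(cs,uvs):
    A=np.zeros((3,3));b=np.zeros(3)
    for c,uv in zip(cs,uvs):
        o,d=ray(c,uv);d/=np.linalg.norm(d);M=np.eye(3)-np.outer(d,d);A+=M;b+=M@o
    return np.linalg.solve(A,b)
E
python3 - <<'E'
from h import *
np.set_printoptions(precision=1,suppress=True)
t=cap('top');s=cap('side')
P=tri([t,s],[(228,194.5),(281.5,175)]);print('tip',P)
o=arm.get_obs(); r=R.from_euler('xyz',o['orientation'])
E=o['position']+r.apply([-276,0,13.5]); print('expected',E, proj(t,E),proj(s,E))
# intensity along lines around the tip
for c,n in((t,'t'),(s,'s')):
    g=cv2.cvtColor(c['color'],6); u,v=proj(c,E)[0].astype(int); print(n,u,v); print(g[v-8:v+9,u-10:u+11])
E
```

```text
tip [572.  124.1 111.9]
expected [566.6 119.3 119. ] [[229.4 196.1]] [[280.2 174.3]]
t 229 196
[[ 79  83  84  83  84  83  84  82  79  69  56  49  53  61  67  73  98 126
  142 146 146]
 [ 81  83  82  83  83  83  84  83  80  68  56  50  52  62  70  74  94 123
  140 146 146]
 [ 83  83  84  83  83  83  84  84  80  69  57  51  53  64  72  74  88 118
  138 146 146]
 [ 83  84  83  83  84  83  83  82  80  72  59  52  54  65  72  72  85 115
  138 145 146]
 [ 83  82  84  84  84  83  83  83  82  77  65  54  54  64  70  71  83 114
  138 145 145]
 [ 83  84  83  84  83  84  84  84  84  80  69  57  53  62  68  69  80 110
  135 145 145]
 [ 85  84  84  86  87  88  91  92  92  87  76  62  54  59  66  67  78 109
  136 145 146]
 [ 92  93  93  94  96  98 102 103 102  97  83  65  55  57  65  68  79 110
  135 144 147]
 [103 104 103 102 101 100 101 101  98  91  77  64  53  55  62  67  76 106
  134 144 146]
 [100 100  97  93  90  88  87  85  83  78  68  57  51  53  62  66  74 103
  130 143 146]
 [ 85  84  83  80  78  77  79  79  79  76  67  57  51  54  63  67  72  97
  127 142 146]
 [ 79  80  81  80  79  80 
[... 1332 characters left out ...]
6  86  82  77  76  77  74  76  92  92  78  78  77  77  77  77
   77 112 146]
 [ 85  85  85  86  86  82  76  76  77  76  79  79  77  77  77  78  77  77
   76  97 133]
 [ 85  86  85  85  86  82  77  76  77  78  77  77  77  77  76  77  77  76
   78  78 114]
 [ 85  86  86  87  85  84  83  76  76  77  76  78  76  76  77  77  77  76
   75  76  87]
 [ 86  85  86  86  86  86  86  82  77  77  77  77  77  76  76  76  76  77
   76  76  76]
 [ 86  85  85  86  86  86  86  86  85  85  85  81  77  77  69  54  54  55
   57  67  75]
 [ 85  86  86  86  85  87  87  86  85  87  86  83  69  56  53  50  52  52
   53  70  82]
 [ 87  87  86  87  86  86  86  87  87  85  86  85  84  75  58  56  52  51
   51  62  79]]
```

```bash
python3 -m pendant '[[[0,0,4.6],[0,0,0],10],[[0,0,0],[0,0,0],10],[[0,0,0],[0,0,0],10]]'; python3 -c "
from h import *
to(610.7,291,85,92.6)"
```

```text
time: 24.3
position: [532.7, 393.6, 132.8]
orientation: [-3.14, 0.001, 1.618]
wrist_force: [-0.5, -0.4, -1.4]
gripper_width: 21.5
finger_force: 55.0
t 24.3 at [532.7 393.6 132.8] rpy [-1.799e+02  1.000e-01  9.270e+01] w 21.5 F [-0.5 -0.4 -1.4]
turn tool z 0.1 tilt fix rotvec deg [-0.1   0.06 -0.  ]
tool shift [-106.1   73.1   47.8]
```

```bash
python3 -m pendant '[[[0,0,0],[-26.5,18,12],10],[[0,0,0],[-26.5,18,12],10],[[0,0,0],[-26.5,18.5,12],10],[[0,0,0],[-26.5,18.5,12],10],[[0,0,0],[0,0,0],10],[[0,0,0],[0,0,0],10],[[0,0,0],[0,0,0],10]]'
cat >> rod.py <<'E'
def rodline(off=13.5):
    """ridge-fit the steel in both views about the expected line; return 3D points on the plane-intersection line"""
    o=arm.get_obs(); r=R.from_euler('xyz',o['orientation']); out=[]
    pts=[o['position']+r.apply([-20-a,0,off]) for a in np.linspace(30,235,60)]
    pl=[]
    for n in('top','side'):
        c=arm.capture(n); g=cv2.cvtColor(c['color'],6).astype(np.float32); q=proj(c,pts); d=q[-1]-q[0]; d/=np.linalg.norm(d); nn=np.array([-d[1],d[0]]); S=np.arange(-6,6.01,.25); res=[]
        for p in q:
            xy=p+S[:,None]*nn; pr=cv2.remap(g,xy[:,0].astype(np.float32).reshape(1,-1),xy[:,1].astype(np.float32).reshape(1,-1),cv2.INTER_CUBIC)[0]
            w=np.clip(pr-np.median(pr)-8,0,None); 
            if w.sum()>20:res.append(p+nn*(w*S).sum()/w.sum())
        res=np.array(res)
        if len(res)<12: print(n,'few',len(res)); continue
        vx,vy,x0,y0=cv2.fitLine(res.astype(np.float32),cv2.DIST_HUBER,0,.01,.01).ravel()
        e=abs((res-[x0,y0])@[-vy,vx]); A=ray(c,(x0-40*vx,y0-40*vy));B=ray(c,(x0+40*vx,y0+40*vy))
        N=np.cross(A[1],B[1]);N/=np.linalg.norm(N); pl.append((N,N@A[0])); print(n,len(res),'resid',np.median(e).round(2),'offset px',np.median((res-q[len(q)//2])@nn).round(2))
    if len(pl)<2:return
    for a in(0,256):
        y=(o['position']+r.apply([-20-a,0,off]))[1]
        M=np.array([pl[0][0],pl[1][0],[0,1,0]]); out.append(np.linalg.solve(M,[pl[0][1],pl[1][1],y]))
    out=np.array(out); print('shoulder',out[0].round(1),'tip',out[1].round(1),'expected',(o['position']+r.apply([-20,0,off])).round(1),(o['position']+r.apply([-276,0,off])).round(1)); return out
E
python3 - <<'E'
from rod import *
to(610.7,291,84.5,92.6); rodline()
for n in('top','side'): cap(n,n+'7.png')
E
```

```text
time: 25.0
position: [610.7, 292.2, 86.3]
orientation: [-3.142, -0.0, 1.617]
wrist_force: [0.9, 0.2, -0.9]
gripper_width: 21.5
finger_force: 55.0
t 25.0 at [610.7 292.2  86.3] rpy [-180.    -0.    92.7] w 21.5 F [ 0.9  0.2 -0.9]
turn tool z 0.1 tilt fix rotvec deg [-0.   -0.03  0.  ]
tool shift [-1.2 -0.1  1.8]
top 32 resid 0.6 offset px -3.67
side 58 resid 0.76 offset px -0.61
shoulder [644.  272.2  -1.2] tip [603.5  16.5 129.8] expected [611.7 272.2  72.8] [623.5  16.5  72.6]
```

Run:
```python
import cv2,numpy as np
a=cv2.imread('pics/top7.png')[150:220,225:305]; b=cv2.imread('pics/side7.png')[165:265,255:335]
a=cv2.resize(a,None,fx=5,fy=5,interpolation=cv2.INTER_CUBIC); b=cv2.resize(b,None,fx=5,fy=5,interpolation=cv2.INTER_CUBIC)
o=np.zeros((500,800,3),np.uint8); o[:350,:400]=a; o[:,400:]=b; cv2.imwrite('pics/p7.png',o)
```

```text
(no output)
```

View pics/p7.png

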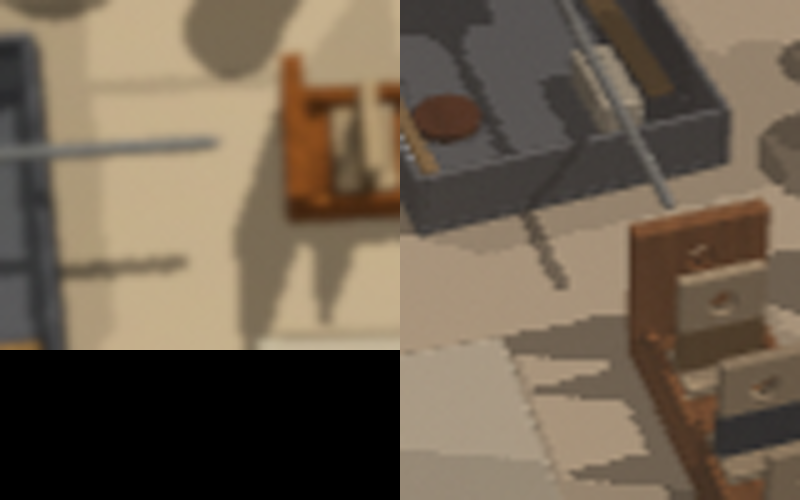

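In the left (top) crop the rod runs from (0,154) to its tip at (216,143), and the +y cheek's top strip runs from (292,57) to (298,207). In the right (side) crop, with 400 subtracted, the rod runs from (165,0) to its tip at (272,206). The far cheek's hole is at (298,252) and the first tile's hole at (323,300).

Run:
```python
from h import *
np.set_printoptions(precision=1,suppress=True)
t=cap('top');s=cap('side')
T=lambda u,v:(225+(u+.5)/5-.5,150+(v+.5)/5-.5)
S=lambda u,v:(255+(u+.5)/5-.5,165+(v+.5)/5-.5)
print('tip tri',tri([t,s],[T(216,143),S(272,206)]))
def plane(c,a,b):
    A=ray(c,a);B=ray(c,b);N=np.cross(A[1],B[1]);N/=np.linalg.norm(N);return N,N@A[0]
p=plane(t,T(5,154),T(214,143));q=plane(s,S(165,0),S(270,204))
for y in(16,60,100,150,200): print(np.linalg.solve([p[0],q[0],[0,1,0]],[p[1],q[1],y]))
print('top at z72',onz(t,T(5,154),72),onz(t,T(214,143),72)); print('side z72',onz(s,S(165,0),72),onz(s,S(270,204),72))
print('cheek top',onz(t,T(292,57),96),onz(t,T(298,207),96))
print('holes side',onz(s,S(298,252),71),onz(s,S(323,300),71),onz(s,S(367,385),71))
print(arm.get_obs()['position'])
```

```text
tip tri [626.1  17.9  67.2]
[623.6  16.   74.7]
[621.4  60.   75.7]
[619.4 100.   76.7]
[616.9 150.   77.8]
[614.4 200.   79. ]
top at z72 [618.7 136.1  72. ] [624.  19.  72.]
side z72 [616.1 224.   72. ] [624.8  14.5  72. ]
cheek top [667.1 -25.   96. ] [583.1 -27.4  96. ]
holes side [628.8 -28.9  71. ] [630.7 -71.3  71. ] [ 633.8 -142.3   71. ]
[610.8 292.3  86.5]
```

```bash
python3 -m pendant '[[[0,0,-0.4],[-10,0,0],10],[[0,0,0],[-10,0,0],10],[[0,0,0],[-8,0,0],10],[[0,0,0],[-4,0,0],10],[[0,0,0],[0,0,0],10],[[0,0,0],[0,0,0],10]]';python3 -m pendant '[[[0,0,0],[-3,0,0],10],[[0,0,0],[-3,0,0],10],[[0,0,0],[-3,0,0],10],[[0,0,0],[-3,0,0],10],[[0,0,0],[0,0,0],10],[[0,0,0],[0,0,0],10]]'
```

```text
time: 25.9
position: [612.7, 259.2, 86.1]
orientation: [3.142, -0.0, 1.623]
wrist_force: [-0.6, 0.0, -1.8]
gripper_width: 21.3
finger_force: 55.0
time: 26.5
position: [613.3, 247.4, 86.1]
orientation: [-3.142, -0.0, 1.623]
wrist_force: [-0.3, -0.4, -1.2]
gripper_width: 21.2
finger_force: 55.0
```

The tip should be about 8 mm into the cheek with no force. Continuing carefully.

```bash
python3 -m pendant '[[[0,0,0],[-4,0,0],10],[[0,0,0],[-4,0,0],10],[[0,0,0],[-4,0,0],10],[[0,0,0],[-4,0,0],10],[[0,0,0],[-4,0,0],10],[[0,0,0],[0,0,0],10],[[0,0,0],[0,0,0],10]]'
python3 - <<'E'
from rod import *
np.set_printoptions(precision=1,suppress=True,linewidth=200)
o=arm.get_obs(); print(o['wrist_force'],o['ft_torque'])
s=cap('side','s8.png'); t=cap('top','t8.png')
g=cv2.cvtColor(s['color'],6)
print(g[198:228,300:332])
E
```

```text
time: 27.2
position: [614.4, 227.4, 86.1]
orientation: [3.142, -0.0, 1.623]
wrist_force: [-0.4, 1.0, 0.1]
gripper_width: 21.3
finger_force: 55.0
[-0.4  1.   0.1] [ 0.  -0.1  0. ]
[[ 61  62  61  71  89 103  98  69  62  65  66  65  62  69  64  62  68  85 102 118 129 132 132 133 133 133 112  81  81  81  82  81]
 [ 62  62  62  62  70  90 105  89  61  66  62  63  67  82 101 118 127 129 130 132 133 132 134 132 133 133 131 108  82  82  81  82]
 [ 64  67  62  61  64  81 102 100  86  94 100 117 128 128 130 132 133 132 133 133 131 133 133 133 133 134 134 130 110  83  81  81]
 [ 62  65  62  67  75  74  90 110 122 129 130 132 134 134 133 133 133 133 133 133 133 134 133 133 133 132 133 133 130 109  82  82]
 [ 77 100 117 129 128 118  93 100 116 126 133 134 132 133 133 132 133 133 133 134 133 133 133 134 134 133 133 140 142 131 129 109]
 [129 131 131 134 133 132 112  87 108 124 132 133 133 132 133 134 134 132 132 133 133 133 133 133 140 148 148 149 150 149 148 128]
 [134 133 133 132 133 134 120  94  98 115 128 132 134 134 133 132 133 132 133 140 149 147 148 148 149 144 130 137 150 151 150 147]
 [13
[... 2309 characters left out ...]
 92  91  92  92  92  91  92  96  98  98  97]
 [108  61  64  64  64  63  63  60  54  57  68  85  92  91  91  92  91  92  87  79  79  83  88  91  91  92  92  91  94  98  98  98]
 [107  60  62  65  65  64  61  57  54  59  73  85  92  92  90  92  91  86  73  66  74  79  81  92  91  92  92  91  94  98  97  98]
 [108  62  64  65  66  64  61  55  57  63  73  87  92  92  92  92  90  78  72  77  86  85  83  92  91  92  92  96  94  91  98  98]
 [107  60  63  65  65  62  58  58  62  62  73  86  92  91  92  91  98  95  83  90  98  98  91  92  93  91  92 102 119 137 127  98]
 [106  62  65  66  64  57  56  58  63  63  73  87  93  92  91  91  96 108 122 128 117  98  92  92  92  91  91 102 123 134 140 147]]
```

The side pixels show steel coming out of the cheek hole at (315,215) to (317,218), heading for the first tile's hole at (319,224). On through the tiles.

```bash
python3 -m pendant '[[[0,0,0],[-4,0,0],10],[[0,0,0],[-4,0,0],10],[[0,0,0],[-4,0,0],10],[[0,0,0],[-4,0,0],10],[[0,0,0],[-4,0,0],10],[[0,0,0],[-4,0,0],10],[[0,0,0],[-4,0,0],10],[[0,0,0],[-4,0,0],10],[[0,0,0],[0,0,0],10],[[0,0,0],[0,0,0],10]]'
python3 - <<'E'
from h import *
np.set_printoptions(linewidth=200)
s=cap('side','s9.png'); g=cv2.cvtColor(s['color'],6)
print(g[212:250,310:342])
E
```

```text
time: 28.3
position: [616.0, 195.5, 86.1]
orientation: [3.142, -0.0, 1.623]
wrist_force: [0.5, 0.4, -0.9]
gripper_width: 21.0
finger_force: 55.0
[[ 62  60  61 ... 152 150 150]
 [ 62  61  61 ... 150 151 150]
 [ 62  62  62 ... 151 130 106]
 ...
 [ 60  71  85 ... 133 134 134]
 [ 60  61  75 ... 134 133 134]
 [ 62  60  72 ... 123 134 134]]
```

```bash
python3 -m pendant '[[[0,0,0],[-5,0,0],10],[[0,0,0],[-5,0,0],10],[[0,0,0],[-5,0,0],10],[[0,0,0],[-5,0,0],10],[[0,0,0],[-5,0,0],10],[[0,0,0],[-5,0,0],10],[[0,0,0],[-5,0,0],10],[[0,0,0],[0,0,0],10],[[0,0,0],[0,0,0],10]]'
python3 - <<'E'
from h import *
np.set_printoptions(linewidth=220,threshold=9999)
s=cap('side','s9.png'); g=cv2.cvtColor(s['color'],6)
print(g[218:246,312:340])
for y in (-70,-75,-116): print(proj(s,[633.8-.05*(y+140),y,71]).round(1))
E
```

```text
time: 29.25
position: [617.8, 160.4, 86.1]
orientation: [3.142, -0.0, 1.623]
wrist_force: [-0.9, 0.2, -0.0]
gripper_width: 21.2
finger_force: 55.0
[[ 55  54  58  76  99 106  96 104 122 132 133 133 134 137 133 121 107  98  99  99  99  99  98  98  99  98  98  97]
 [ 60  79  92 112 134 135 135 135 136 136 129 116 113 102  97  95  96  98  98  99  98  98  99  98  98  98  98  98]
 [133 132 133 135 138 133 123 117 109  98  96  94  93  93  92  92  95  98  98  98  99  98  98  99  98  98  98  99]
 [134 123 117 114 103  98  95  94  93  92  92  92  91  92  92  91  95  98  97  98  98  98  99  98  98  99  99  99]
 [ 97  96  94  94  92  92  92  92  92  93  92  92  91  92  93  92  96  98  98  98  98  99  99  99  99  99  98  98]
 [ 92  92  93  92  92  91  86  79  79  83  90  93  92  91  92  91  94  97  98  98  99  98  98  98  98  99  99  98]
 [ 92  92  92  92  92  87  73  84  92  73  82  91  92  92  92  92  93  99  98  98  97  98  98  99  98  99  98  97]
 [ 92  93  92  92  90  77  64  79  94  85  82  91  92  91  92  96  94  91  99  99  99  98  98  98  97  98  99  99]
 [ 92  93  92  92  97  95  73  72
[... 1615 characters left out ...]
 92  93  93  92  93  94  94  88  79  82  90  92  92  93  92 105 124 134 135]
 [132 137 137 138 132 125 105  81  93  92  92  93  93  97  92  80  74  80  85  87  92  92  93  93 110 130 133 134]
 [116 143 139 125 112 100  81  81  93  93  93  92  93  92  88  91  94  92  90  91  92  92  93  93 110 129 134 134]
 [ 87  97  96  95  97  96  80  81  92  92  93  93  96 117 117  90 106 108  93  93  92  93  93  93 111 130 134 134]
 [112  95  83  77  77  83  82  85  93  92  93  93  92 103 116 119 112 101  93  92  92  92  93  92 111 129 135 134]
 [ 88  82  79  77  83  87  87  88  93  93  93  93  93  93  87  88  94  93  92  92  83  72  65  57  81 119 134 135]]
[[318.9 224.3]]
[[319.5 225.5]]
[[324.7 235.2]]
```

The rod passes cleanly through tile0's hole and is aligned with tile1's hole at about (329,242). Continuing.

```bash
python3 -m pendant '[[[0,0,0],[-5,0,0],10],[[0,0,0],[-5,0,0],10],[[0,0,0],[-5,0,0],10],[[0,0,0],[-5,0,0],10],[[0,0,0],[-5,0,0],10],[[0,0,0],[-5,0,0],10],[[0,0,0],[-5,0,0],10],[[0,0,0],[-5,0,0],10],[[0,0,0],[0,0,0],10],[[0,0,0],[0,0,0],10]]'; python3 -m pendant '[[[0,0,0],[-5,0,0],10],[[0,0,0],[-5,0,0],10],[[0,0,0],[-5,0,0],10],[[0,0,0],[-5,0,0],10],[[0,0,0],[-5,0,0],10],[[0,0,0],[-5,0,0],10],[[0,0,0],[0,0,0],10],[[0,0,0],[0,0,0],10]]'
python3 - <<'E'
from h import *
np.set_printoptions(linewidth=220,threshold=9999)
s=cap('side','s9.png'); g=cv2.cvtColor(s['color'],6)
print(arm.get_obs()['ft_torque']);print(g[236:268:,322:350])
E
```

```text
time: 30.3
position: [619.9, 120.5, 86.1]
orientation: [-3.142, -0.0, 1.623]
wrist_force: [-0.2, 0.4, -1.2]
gripper_width: 21.0
finger_force: 55.0
time: 31.1
position: [621.5, 90.5, 86.1]
orientation: [3.142, -0.0, 1.623]
wrist_force: [0.6, 0.2, -0.6]
gripper_width: 21.2
finger_force: 55.0
[ 0.0910645  -0.16362106 -0.009865  ]
[[115 135 137 139 137 138 139 133 122 117 108  97  96  95 101 121 135 135 136 136 136 135 135 135 136 137 137 136]
 [138 139 139 130 117 113 102  96  95  95  95  93  93  94  98 122 136 136 136 135 136 136 136 136 135 136 135 136]
 [117 108  96  96  95  95  94  94  93  94  94  94  94  93  98 122 135 135 136 135 136 135 135 136 136 135 136 135]
 [ 95  94  93  93  94  93  93  93  93  93  94  93  93  93 104 125 135 135 135 136 135 136 135 136 136 136 136 135]
 [ 93  93  94  94  89  84  76  75  84  90  93  93  94  93 105 126 135 136 135 136 135 136 135 136 136 136 136 136]
 [ 93  94  94  97  87  74  91  99  90  88  94  94  93  93 111 130 136 135 136 136 135 135 135 135 135 135 136 135]
 [ 92  94  94  92  82  70  80 103 102  92  93  93  94  95 111 131 135 137 135 135
[... 2209 characters left out ...]
 133 125]
 [ 81  79  78  79  88  86  81  89  94  95  93  95  94 111 122 116 108 100  93  94  94  93  91  88 100  96  85  84]
 [ 80  84  87  84  86  80  81  92  95  93  95  95  93  95  94  94  95  92  91  91  89  86  83  81  79  79  81  85]
 [ 81  84  89  86  85  78  80  90  94  94  94  94  95  94  90  89  87  84  81  84  85  83  83  82  79  80  80  85]
 [ 81  80  84  88  80  64  75  91  95  93  90  87  82  80  83  84  83  81  82  85  85  83  82  80  78  79  77  76]
 [ 84  82  85  87  81  61  66  83  85  84  84  80  79  81  85  83  82  80  83  85  84  80  75  70  66  64  68  67]
 [ 59  70  79  84  82  60  57  77  85  84  82  80  79  81  83  82  81  75  74  72  68  66  64  63  64  64  66  67]]
```

Through tile1 and lined up with tile2's hole at (338,260). Continuing.

```bash
python3 -m pendant '[[[0,0,0],[-5,0,0],10],[[0,0,0],[-5,0,0],10],[[0,0,0],[-5,0,0],10],[[0,0,0],[-5,0,0],10],[[0,0,0],[-5,0,0],10],[[0,0,0],[-5,0,0],10],[[0,0,0],[-5,0,0],10],[[0,0,0],[-5,0,0],10],[[0,0,0],[-5,0,0],10],[[0,0,0],[0,0,0],10]]'; python3 -m pendant '[[[0,0,0],[-5,0,0],10],[[0,0,0],[-4,0,0],10],[[0,0,0],[-3,0,0],10],[[0,0,0],[-3,0,0],10],[[0,0,0],[-3,0,0],10],[[0,0,0],[0,0,0],10],[[0,0,0],[0,0,0],10]]'
python3 - <<'E'
from h import *
np.set_printoptions(linewidth=220,threshold=9999)
s=cap('side','s9.png'); g=cv2.cvtColor(s['color'],6)
print(arm.get_obs()['ft_torque']);print(g[254:282:,332:356])
E
```

```text
time: 32.15
position: [623.9, 45.1, 86.1]
orientation: [-3.142, 0.0, 1.623]
wrist_force: [-0.3, -0.4, -1.4]
gripper_width: 21.1
finger_force: 55.0
time: 32.85
position: [624.8, 27.8, 86.0]
orientation: [3.142, -0.0, 1.623]
wrist_force: [-0.3, 0.7, -2.1]
gripper_width: 21.0
finger_force: 55.0
[ 0.05345063 -0.07394957  0.04394986]
[[123 124 125 124 124 126 125 117 110 105  99  96  94  95  95 137 155 156 154 155 155 154 155 155]
 [125 123 122 113 110 102  94  94  96  95  94  95  95  94 104 140 154 155 155 154 155 155 155 155]
 [106 100  95  95  95  95  95  96  95  95  95  95  95  95 103 139 156 155 154 154 155 154 155 156]
 [ 95  95  95  95  95  94  95  95  95  95  95  96  95  95 102 139 154 155 155 155 155 155 155 156]
 [ 96  95  95  96  88  77  69  73  88  95  94  96  94  95 109 141 155 155 155 155 154 154 155 155]
 [ 95  95  96  89  75  82 103  93  82  93  95  96  95  95 116 135 149 154 155 155 154 154 152 152]
 [ 95  95  91  87  73  74  93  99  93  93  96  95  96  95 117 133 149 152 153 152 152 138 120 115]
 [ 96  95 102  93  73  66  80 102 102  95  95  95  95  96 117 132 133 127 11
[... 1303 characters left out ...]
8  68]
 [ 66  66  66  68  66  66  68  68  69  67  61  67  68  65  67  66  66  65  66  68  68  67  68  69]
 [ 66  67  66  67  66  68  68  68  68  66  66  65  66  66  66  66  66  66  67  67  69  67  68  69]
 [ 66  67  68  68  67  68  68  69  68  67  65  65  66  65  67  67  65  66  66  68  69  68  69  69]
 [ 65  69  68  67  67  68  69  70  67  66  65  67  66  65  66  67  66  67  67  69  68  69  68  69]
 [ 67  67  67  67  67  68  69  70  68  66  66  67  66  66  66  66  67  67  68  68  68  69  69  70]
 [ 67  68  68  67  66  68  68  69  67  66  67  66  67  66  66  66  68  67  68  69  68  68  68  71]
 [ 66  68  68  68  68  67  68  67  67  67  67  67  67  65  65  65  68  67  67  68  70  69  69  72]]
```

```bash
python3 -m pendant '[[[0,0,0],[-3,0,0],10],[[0,0,0],[-3,0,0],10],[[0,0,0],[-3,0,0],10],[[0,0,0],[-3,0,0],10],[[0,0,0],[-3,0,0],10],[[0,0,0],[-3,0,0],10],[[0,0,0],[0,0,0],10],[[0,0,0],[0,0,0],10]]'; python3 -m pendant '[[[0,0,0],[-2,0,0],10],[[0,0,0],[-2,0,0],10],[[0,0,0],[-2,0,0],10],[[0,0,0],[0,0,0],10],[[0,0,0],[0,0,0],10]]'
python3 - <<'E'
from h import *
np.set_printoptions(linewidth=220,threshold=9999)
s=cap('side','s9.png'); g=cv2.cvtColor(s['color'],6)
print(g[268:286:,338:360])
E
```

```text
time: 33.7
position: [625.8, 9.6, 86.1]
orientation: [3.141, 0.0, 1.623]
wrist_force: [0.6, 0.7, -1.3]
gripper_width: 21.0
finger_force: 55.0
time: 34.2
position: [626.2, 3.6, 86.1]
orientation: [3.141, 0.0, 1.623]
wrist_force: [1.5, -0.6, -1.9]
gripper_width: 21.3
finger_force: 55.0
[[ 68  67  68  69  67  66  65  64  66  67  68  67  67  66  66  67  67  68  67  69  69 113]
 [ 65  68  69  68  68  65  66  65  65  66  68  68  66  67  66  67  68  67  69  69  69 120]
 [ 67  67  70  69  67  65  66  64  65  67  68  68  67  66  66  68  67  67  66  69  72 144]
 [ 66  67  69  68  66  66  68  71  66  66  69  66  67  67  67  68  67  67  69  68  87 146]
 [ 67  68  68  68  64  65  83 104  81  67  67  66  67  67  68  67  68  66  67  68  86 147]
 [ 67  68  69  67  60  61  72  92  95  78  69  67  67  67  68  69  68  68  69  69  90 148]
 [ 67  68  70  67  60  59  64  82 105  92  72  66  67  66  68  68  68  69  70  69 110 150]
 [ 67  69  68  67  61  58  63  76 102 101  77  66  68  67  69  69  68  68  70  70 126 153]
 [ 68  69  69  62  59  59  63  69  82  99  80  67  67  67  69  68  69  70  70  69 125 153]
 [ 68  68  62  58  60  64  66  65  69  79  72  66  68  66  68  67  69  69  70  70 127 149]
 [ 67  63  60  59  65  68  67  66  67  67  66  68  66  68  69  68  68  69  71  74 131 138]
 [ 62  60  60  64  67  67  66  66  66  66  66  68  68  69  68  69  69  71  70  85 132 138]
 [ 60  61  65  66  65  67  67  66  67  66  67  68  68  69  69  68  69  70  70  84 132 138]
 [ 61  66  67  66  67  67  66  66  65  67  67  68  68  69  69  69  69  71  70  86 133 138]
 [ 67  68  67  67  66  66  67  66  66  66  67  68  68  69  68  69  70  70  68 103 135 138]
 [ 69  67  66  67  68  67  66  64  66  66  68  69  68  70  70  70  69  68  76 115 136 138]
 [ 67  67  67  68  68  67  65  64  66  67  67  69  69  70  72  71  70  67  89 122 137 138]
 [ 69  68  68  68  67  69  65  65  65  68  70  69  69  69  76  75  72  67  81 134 139 139]]
```

The steel has come out of the far cheek at (344–347,272–276). The last few mm go slowly, until the grip meets the cheek.

```bash
for i in 1 ; do python3 -m pendant '[[[0,0,0],[-1,0,0],10],[[0,0,0],[-1,0,0],10],[[0,0,0],[-0.5,0,0],10],[[0,0,0],[-0.5,0,0],10],[[0,0,0],[0,0,0],10],[[0,0,0],[0,0,0],10]]'; done; python3 -m pendant '[[[0,0,0],[-0.5,0,0],10],[[0,0,0],[-0.5,0,0],10],[[0,0,0],[-0.5,0,0],10],[[0,0,0],[0,0,0],10],[[0,0,0],[0,0,0],10]]';python3 -m pendant '[[[0,0,0],[-0.5,0,0],10],[[0,0,0],[-0.5,0,0],10],[[0,0,0],[-0.5,0,0],10],[[0,0,0],[0,0,0],10],[[0,0,0],[0,0,0],10]]'
```

```text
time: 34.85
position: [626.3, 1.2, 86.1]
orientation: [3.141, -0.001, 1.623]
wrist_force: [1.0, 3.8, -1.5]
gripper_width: 21.0
finger_force: 55.0
time: 35.35
position: [626.3, 1.1, 86.1]
orientation: [3.141, -0.003, 1.623]
wrist_force: [2.2, 8.8, -1.8]
gripper_width: 21.0
finger_force: 55.0
time: 35.85
position: [626.3, 1.0, 86.1]
orientation: [3.141, -0.005, 1.622]
wrist_force: [1.2, 12.9, -2.6]
gripper_width: 21.0
finger_force: 55.0
```

Grip seated: 13 N against the cheek, with the shoulder at y≈−19 against a cheek face at about −20. Releasing and retreating.

```bash
python3 -m pendant '[[[0,0,0],[0.5,0,0],10],[[0,0,0],[0,0,0],40],[[0,0,0],[0,0,0],40],[[0,0,0],[0,0,0],40],[[0,0,0],[0,0,0],40]]'; python3 -m pendant '[[[0,0,0],[0,0,-15],40],[[0,0,0],[0,0,-30],40],[[0,0,0],[0,0,-45],40],[[0,0,0],[45,0,-45],40],[[0,0,0],[45,0,0],40],[[0,0,0],[45,0,0],40],[[0,0,0],[45,0,0],40],[[0,0,0],[45,0,0],40],[[0,0,0],[0,0,0],40],[[0,0,0],[0,0,0],40]]'
python3 - <<'E'
from rod import *
np.set_printoptions(linewidth=220,threshold=9999,precision=1,suppress=True)
s=cap('side','s10.png'); t=cap('top','t10.png'); g=cv2.cvtColor(s['color'],6)
print(g[268:284:2,338:356])
# grip in top: red-brown blob left of the +y cheek
hsv=cv2.cvtColor(t['color'],40); q=proj(t,[626.5,5,66])[0].astype(int); print(q); print('top gray'); print(cv2.cvtColor(t['color'],6)[q[1]-6:q[1]+7,q[0]-14:q[0]+16])
# still-scene differences to start
for n,c in(('side0.png',s),('top0.png',t)):
    d=cv2.absdiff(cv2.GaussianBlur(c['color'],(0,0),1),cv2.GaussianBlur(cv2.imread('pics/'+n),(0,0),1)).max(2)
    m=cv2.findContours((d>30).astype(np.uint8),0,1)[0]; print(n,[cv2.boundingRect(k) for k in m if cv2.contourArea(k)>12])
E
```

```text
time: 36.35
position: [626.3, -2.3, 86.1]
orientation: [-3.141, 0.001, 1.623]
wrist_force: [0.1, 0.3, -0.2]
gripper_width: 40.0
finger_force: 0.0
time: 37.35
position: [615.0, 214.3, 212.4]
orientation: [3.141, 0.0, 1.626]
wrist_force: [-0.6, -0.1, -0.2]
gripper_width: 39.9
finger_force: 0.0
[[ 65  64  65  66  65  64  62  61  61  65  65  65  64  63  63  64  65  65]
 [ 63  64  66  66  65  62  62  62  63  64  66  66  64  64  64  64  65  66]
 [ 63  67  66  65  64  64  90  90  69  64  65  63  63  64  65  65  66  66]
 [ 64  65  66  64  58  60  73  92  90  73  65  63  64  63  64  66  66  65]
 [ 65  64  66  59  57  56  62  76 109  96  72  64  65  63  66  66  66  67]
 [ 65  61  58  56  60  64  63  62  69  67  63  64  66  66  65  66  67  67]
 [ 58  59  63  64  64  64  63  62  63  62  64  65  65  66  66  66  67  69]
 [ 67  66  65  63  64  65  63  64  63  62  65  65  65  66  67  67  67  67]]
[272 177]
top gray
[[183 183 183 183 182 183 183 184 184 184 185 184 184 183 183 183 183 182 182 181 178 166 137 103  90  90  88  79  63  51]
 [183 183 184 183 183 182 181 181 182 181 181 180 177 174 173 17
[... 1984 characters left out ...]
(255, 147, 8, 8), (30, 129, 26, 52), (261, 117, 5, 9), (196, 0, 127, 135), (77, 0, 23, 15), (59, 0, 17, 15), (55, 0, 138, 43), (22, 0, 10, 20), (0, 0, 216, 420)]
top0.png [(302, 406, 7, 14), (311, 400, 28, 20), (248, 399, 47, 21), (442, 390, 67, 30), (247, 379, 7, 18), (270, 373, 18, 6), (254, 366, 28, 8), (327, 347, 32, 29), (222, 347, 64, 73), (534, 343, 26, 47), (526, 248, 25, 22), (284, 210, 43, 87), (324, 205, 8, 11), (199, 204, 10, 5), (287, 200, 10, 11), (310, 198, 9, 8), (260, 197, 12, 9), (334, 196, 14, 16), (419, 181, 17, 17), (321, 179, 95, 122), (264, 173, 17, 9), (462, 172, 96, 52), (286, 163, 75, 25), (512, 155, 33, 22), (428, 113, 62, 88), (163, 94, 4, 15), (90, 90, 139, 330)]
```

Run:
```python
from h import *
t=cap('top');s=cap('side')
a=onz(t,(264,178),74); b=onz(t,(280.5,178),71); print('grip back',a,'cheek face',b)
print('hole out y',onz(s,(343.5,273),70),'tip',onz(s,(347,277.5),68))
print(arm.hand_in())
```

```text
grip back [624.28276214  28.46888732  74.        ] cheek face [624.52702416 -17.8355024   71.        ]
hole out y [ 637.62945925 -260.79438642   70.        ] tip [ 641.95429093 -275.95550976   68.        ]
the job is handed in; nothing more can be done
None
```

The job is handed in: all three tiles stand in the rack channel, and the rod runs through both cheeks and every tile with its grip against the +y cheek and about 15 mm of steel out at the far end. I checked the jars, bowl, cup and other tools only by eye in passing.

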